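# Slide the milk pan to the small ring and cover it

### The arm

A 7-joint arm with a two-finger parallel gripper is mounted at the origin on the work surface. World frame = base frame: x ahead of the robot, y to its left, z up, the work surface at z = 0. Lengths are in m, angles in rad, forces in N, time in s.
With the tool pointing down it reaches from about 0.4 to 0.85 m from the base axis. Payload 6.9 kg.
Tool frame: the origin (TCP) lies at the centre of the arm's flange, where the gripper is bolted on; the fingertips stand 173 mm ahead of it and the grasp point (between the pads) lies 155 mm ahead of it; x points along the fingers, y is the direction in which the jaws open and shut, and the axes are right-handed (so a half turn about x gives the same grasp; the last joint's range is limited). The gripper opens to 85 mm and grips with 20 to 120 N. Pads are 22 mm wide; open, the fingers measure 114 mm over their backs; the gripper's body (76 mm by 85 mm) begins 54 mm behind the grasp point. The pads swing forward as they close: fully open they stand 13 mm farther back than shut.
Start: joints at [-1.171, 0.507, -0.238, 1.5, 0.126, 1.149, -0.155], TCP at [0.181, 0.598, 0.405] pointing down, gripper open.
Joint ranges: [-3.08, 3.08], [-0.24, 2.05], [-1.43, 1.35], [0, 2.5], [-1.52, 4.66], [0.17, 1.96], [-2.89, 2.89]. Speed limits (rad/s): [2.39, 2.39, 3.14, 3.14, 3.14, 3.14, 3.14].

### API

Orientations are given as a rotation vector (axis times angle).
In Python, from plant import readout, cams, workorder gives the robot as it stands.
- The arm moves only by the tool send_rows, never from a script. Its argument "deltas" is a list of rows, each a list of 5 numbers: the finger opening in cm, from 0 to 8.54, then the shift along the world's x, y, z in cm, then the turn about the world's z in rad. In form: [[fingers, dx, dy, dz, yaw], ...]. A call has 1 to 10 rows; each row shifts and turns the pose as measured when the row begins; what a row does not reach is not made up. A row lasts 1/10 s, in which the tool goes at most 50 mm and 8.59 degrees, less where a joint would pass 70% of its speed; a pose out of reach is approached as far as the arm can. A call is refused whole if a number of a shift passes 5 or a number of a turn 0.15, either way. A call with a gripper value outside its range is refused whole. The fingers move at their own pace and stop on an object; "newtons" is the grip in N (left out, the last holds). Time passes only in rows, so rows that do not move let the fingers close. It gives the time, the measured TCP pose, the force and the opening at its end, in the units of the state.
- readout.read_state(): the state, without advancing time (a new reading comes with each control period).
- cams.capture(name): name is "side" or "top" or "wrist"; returns the picture (400x640x3 uint8, blue, green, red); there is no depth.
- cams.camera_model(name): a dict with "vfov" (degrees; the focal length in pixels is half the picture's height over the tangent of half this angle, whatever the lens; pixels are square), "cx", "cy" (the principal point, pixels), "T" (4x4, takes a point from camera to world coordinates). Camera axes: x right, y down, z forward; pixel columns grow to the right and rows downward; lengths in m; the calibration is good to about 2 mm. A picture is of the moment at which its call begins: read the wrist's pose just before it. camera_model takes no time and is no camera call; for the wrist camera it gives the pose at the moment of the call.
- workorder.sign_off(): hands the job in, once; it reports no verdict.
The state is a dict: "t": time; "qpos": joint angles; "qd": joint speeds; "tau": joint torques, N m; "tcp_pos": TCP position; "orientation": TCP orientation; "wrist_force": force on the tool from outside, world axes, zero at the start; "moment": the same for the moment, N m; "gripper_width": opening from 0.0 (shut) to 1.0 (fully open).
Only numpy, scipy, OpenCV 4.12 (cv2) and the standard library are available. Lean on these libraries where they do the work, as an engineer would, in place of code of your own. Each camera call takes 0.05 s, during which the arm holds its last target.

### The job

Take the milk pan off the boil: slide it across the hob from the large ring to the small ring, keeping it flat on the hob without lifting or tipping it, so that it stands centred on the small ring. Then take its lid from the cork trivet and set it gently on the pan, seated level all round, and let go. Leave everything else on the table where it is.

Things in the scene. Friction and masses are not known exactly. Their poses are not given: they have to be found in the camera images.
- hob: Fixed flat two-ring tabletop hob, aluminium body with a black top, 280 mm (its x) by 460 mm (its y) by 50 mm high. Origin: centre of its underside on the table; z up; its front, with two small fixed dials, faces its -x. The flat black top is 50 mm above the table. The two rings lie side by side along its y, 112 mm either side of its middle.
- ring_large: Large ring: thin white printed circle, 190 mm across, with a dot in its middle, flat on the hob top. Origin: its centre, at the hob's top surface. It may be the left or the right one of the two; the pan starts on it.
- ring_small: Small ring: thin white printed circle, 144 mm across, with a dot in its middle, flat on the hob top. Origin: its centre, at the hob's top surface. The pan belongs here, its centre over the dot.
- pan: Loose steel milk pan standing open on the large ring: round and straight-sided, 130 mm outside diameter, 80 mm high, 3 mm wall, about 0.5 kg (somewhat unknown). Origin: centre of its underside; z up; its straight light wooden handle points along its -x.
- pan_handle (a point): Grip point on the pan's handle, 120 mm from the pan's axis (pan frame -120, 0, 55 mm; axes as the pan's). The handle is a bar 16 mm wide and 16 mm tall, running level from 77 to 185 mm from the pan's axis, its centre 55 mm above the pan's underside, so that 47 mm are free below it.
- trivet: Fixed round cork trivet, 160 mm across, 8 mm thick, flat on the table; the lid lies on it. Origin: centre of its underside.
- lid: Loose steel lid, about 0.18 kg, lying right way up on the trivet. Round flange 138 mm across and 3 mm thick; beneath it a tapering centring rim 6 mm deep, 116 mm across at the flange and 104 mm at the bottom, which drops into the pan's 124 mm mouth. Origin: centre of its underside (bottom of the centring rim); z up. When seated the flange lies on the pan's rim and this origin is 74 mm above the pan's underside.
- lid_knob (a point): Grip point in the lid's light wooden knob, on the lid's axis 34 mm above the lid's origin. The knob is an upright cylinder 28 mm in diameter from 19 to 47 mm above the lid's origin, on an 18 mm stem; the flange's top is at 9 mm.
- salt: Bystander: loose white salt pot, upright cylinder 34 mm across, 60 mm high, standing on the hob at the back between the rings. Origin: centre of its underside.
- mug: Bystander: loose white mug, 80 mm across, 90 mm high, handle on its +y. Origin: centre of its underside.
- jar: Bystander: loose amber jar with a pale label and steel cap, 64 mm across, 95 mm high. Origin: centre of its underside.
- mill: Bystander: loose dark wooden pepper mill, 54 mm across, 150 mm high. Origin: centre of its underside.
- spoon: Bystander: loose wooden spoon lying on the table near the robot.
- bowl: Bystander: loose white bowl, 120 mm across, 50 mm high, left of the hob. Origin: centre of its underside.
- bracelet: Bystander: loose dark steel watch bracelet, ring 68 mm across, 14 mm high. Origin: centre of its underside.
Things that resemble listed ones, but are neither listed nor needed, are in the scene too. What is shaped like the lid but blue or red is not meant.

How it is judged:
On the way, in this order (a step that is already met when the one before it is completed fails the run):
1. the uncovered pan stands still, flat on the hob, centred on the small ring within 15 mm (horizontal distance between pan and ring_small below 0.015 m and height (world z) of pan below 0.053 m and angle between pan's own z axis and vertical below 0.05 rad and linear speed of pan below 0.02 m/s and horizontal distance between lid and pan above 0.1 m), for 0.2 s.
2. the lid is lifted off the trivet (height (world z) of lid above 0.03 m and contact force between lid and the fingers above 0.5 N), for 0.1 s.
At the end, for the whole second after the job is handed in: The pan stands upright and still on the hob, its centre within 15 mm of the small ring's centre; the lid is on it right way up, still, its axis within 8 mm of the pan's, its flange on the rim (lid origin 70 to 77 mm above the pan's underside) and level with the rim within 0.04 rad (horizontal distance between pan and ring_small below 0.015 m and height (world z) of pan between 0.047 and 0.053 m and angle between pan's own z axis and vertical below 0.05 rad and linear speed of each of pan, lid below 0.02 m/s and horizontal distance between lid and pan below 0.008 m and z of lid in the frame of pan between 0.07 and 0.077 m and angle between the z axis of lid and the z axis of pan, either way round below 0.04 rad and angle between lid's own z axis and vertical below 0.1 rad); the robot touches nothing.
It fails at once if the pan is lifted (its underside's centre more than 8 mm above the hob) (height (world z) of pan above 0.058 m).
It fails at once if the pan is tipped by more than 0.12 rad (angle between pan's own z axis and vertical above 0.12 rad).
It fails at once if the lid is let go over the pan while more than 20 mm above its seat (horizontal distance between lid and pan below 0.08 m and z of lid in the frame of pan above 0.094 m and contact force between lid and the fingers below 0.05 N).
It fails at once if the lid is slammed or forced onto the pan (over 45 N) (contact force between lid and pan above 45 N).
It fails at once if a bystander is shifted by more than 25 mm (distance of any of salt, mug, jar, mill, spoon, bowl, bracelet from where it was at the start of the episode above 0.025 m).
It also fails if it takes over 67 s, if anything falls off the work surface, if the arm or the gripper's body presses on something with over 40 N, if the wrist force passes 120 N, or if a joint passes its speed limit or range.

## Working session

There is one attempt and no reset: what is moved stays moved. The work goes in short steps, Python scripts to look and compute and a tool call to move; the robot and the scene stay as the last step left them, time stands still between calls to the robot, and variables do not carry over. Pictures are saved under pics/ and viewed, and the job is handed in when it is done.

Besides the shell and the picture viewer there is one more tool, called after "Request:" as name(argument=value, ...) on one line, values as JSON. send_rows: Moves the arm, as the interface text tells. Its arguments: {"type":"object","properties":{"deltas":{"type":"array"},"newtons":{"type":"number"}},"required":["deltas"]}

```bash
mkdir -p pics; ls; python3 - <<'E'
from plant import readout,cams
import cv2
s=readout.read_state()
print(s)
for n in ["side","top","wrist"]:
    m=cams.camera_model(n);print(n,m)
    cv2.imwrite(f"pics/{n}0.png",cams.capture(n))
E
```

```text
pics
{'t': 0.0, 'qpos': array([-1.17151067,  0.50833742, -0.23753722,  1.5011604 ,  0.1257004 ,
        1.14887438, -0.15479822]), 'qd': array([ 4.36689449e-04, -5.19361916e-04, -1.51983214e-03, -8.69203026e-05,
        9.40971150e-04,  1.38065427e-03,  5.67950935e-04]), 'tau': array([ 5.81453332e-04, -6.20592713e+01, -2.18649320e+00, -2.49646622e+01,
        1.26796847e-02,  1.19190069e-02, -8.47516276e-06]), 'tcp_pos': array([0.18099158, 0.59801281, 0.40382056]), 'orientation': array([ 0.22917284,  1.55870648, -0.23196728]), 'wrist_force': array([ 1.28265488,  0.01967405, -0.50719587]), 'moment': array([-0.00931945, -0.03797289, -0.02594283]), 'gripper_width': 0.9960535329664264}
side {'vfov': 44.05136627183056, 'cx': 317.73035747849747, 'cy': 192.1028036012079, 'T': array([[-0.76229123, -0.38795306,  0.51807771, -0.47573908],
       [-0.64723287,  0.45852582, -0.60896936,  1.08070101],
       [-0.00130048, -0.79952892, -0.60062619,  1.21798661],
       [ 0.        ,  0.        ,  0.        ,  1.        ]])}
top {'vfov': 47.14921206583239, 'cx': 318.19399229696774, 'cy': 203.89612652494037, 'T': array([[ 0.01165311, -0.99826194,  0.05776945,  0.40135761],
       [-0.99984662, -0.01087723,  0.01372692, -0.07481382],
       [-0.01307469, -0.05792055, -0.99823557,  1.51172479],
       [ 0.        ,  0.        ,  0.        ,  1.        ]])}
wrist {'vfov': 70.87336397747141, 'cx': 322.90926382033314, 'cy': 201.35516999672822, 'T': array([[ 0.28994549,  0.91182121,  0.29071239,  0.10663035],
       [ 0.95704246, -0.27587611, -0.08923067,  0.62074493],
       [-0.00116181,  0.30409613, -0.95264064,  0.37239667],
       [ 0.        ,  0.        ,  0.        ,  1.        ]])}
```

View pics/top0.png

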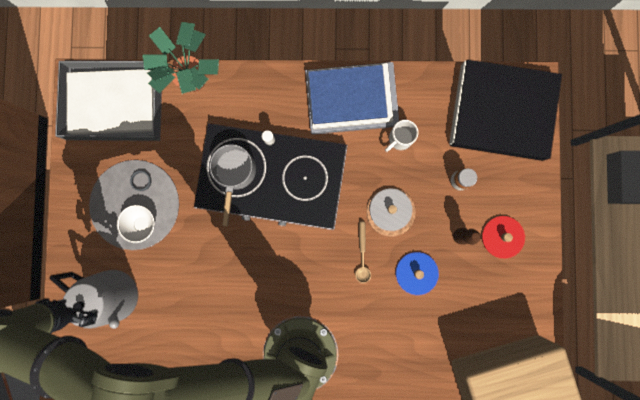

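View pics/side0.png

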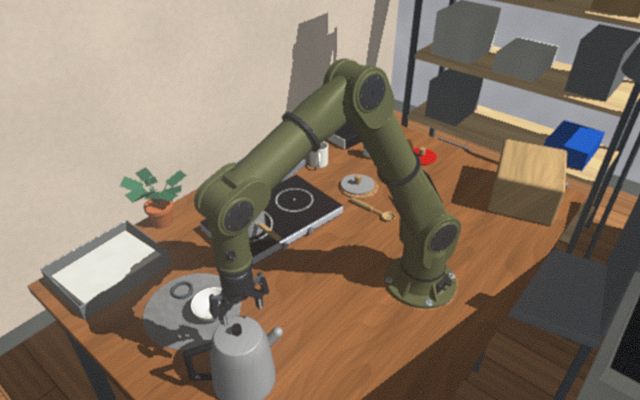

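View pics/wrist0.png

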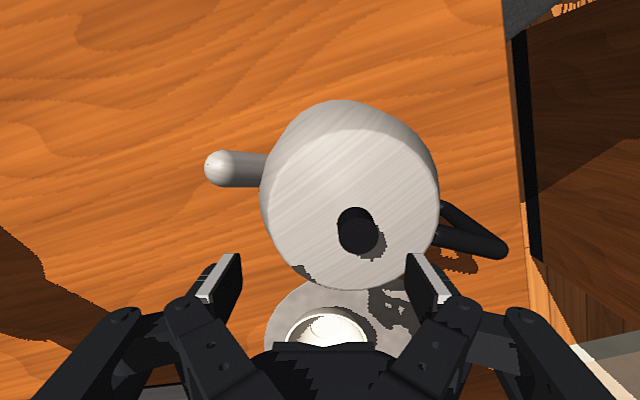

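Top view: large ring with the pan is at about (237,167), small ring at (305,178), handle end at (227,222), and the lid on its trivet at (391,210). The gripper stands next to the kettle. Now I'll measure these.

```bash
cat > h.py <<'E'
import numpy as np,cv2
from plant import readout,cams
from scipy.spatial.transform import Rotation as R
def f(m): return 200/np.tan(np.radians(m['vfov'])/2)
def ray(m,u,v,z):
    d=np.array([(u-m['cx'])/f(m),(v-m['cy'])/f(m),1.]);T=m['T'];d=T[:3,:3]@d;o=T[:3,3]
    return o+d*(z-o[2])/d[2]
def proj(m,p):
    T=m['T'];c=T[:3,:3].T@(np.array(p)-T[:3,3]);return f(m)*c[:2]/c[2]+[m['cx'],m['cy']]
def circ(P):
    P=np.array(P);A=np.c_[2*P[:,:2],np.ones(len(P))];b=(P[:,:2]**2).sum(1)
    s=np.linalg.lstsq(A,b,rcond=None)[0];return s[:2],np.sqrt(s[2]+s[0]**2+s[1]**2)
E
python3 - <<'E'
from h import *
s=readout.read_state();print(R.from_rotvec(s['orientation']).as_matrix().round(3))
m=cams.camera_model('top')
im=cv2.imread('pics/top0.png')
cv2.imwrite('pics/top0z.png',cv2.resize(im[110:250,180:340],None,fx=5,fy=4.28,interpolation=cv2.INTER_CUBIC))
cv2.imwrite('pics/top0z.png',cv2.resize(im[110:240,185:345],None,fx=4.5,fy=4.5,interpolation=cv2.INTER_CUBIC))
cv2.imwrite('pics/top0l.png',cv2.resize(im[120:290,330:530],None,fx=3.5,fy=3.5,interpolation=cv2.INTER_CUBIC))
g=cv2.cvtColor(im,cv2.COLOR_BGR2GRAY)
# small ring
mask=np.zeros_like(g);cv2.circle(mask,(305,178),30,255,-1);ys,xs=np.where((g>110)&(mask>0))
P=[ray(m,u,v,.05) for u,v in zip(xs,ys) if np.hypot(u-305,v-178)>15];print('small',circ(P),len(P))
c=[ray(m,u,v,.05) for u,v in zip(xs,ys) if np.hypot(u-305,v-178)<5];print('dot',np.mean(c,0) if c else None)
# large
mask[:]=0;cv2.circle(mask,(237,167),34,255,-1);ys,xs=np.where((g>110)&(mask>0))
P=np.array([ray(m,u,v,.05) for u,v in zip(xs,ys)])
d=ray(m,305,178,.05)[:2]
for c0 in [ray(m,237,167,.05)[:2]]:
  for i in range(6):
    r=np.hypot(*(P[:,:2]-c0).T);c0,rr=circ(P[abs(r-.095)<.006-.0005*i])
  print('large',c0,rr)
E
```

```text
[[-0.     0.29   0.957]
 [-0.001  0.957 -0.29 ]
 [-1.    -0.001  0.   ]]
small (array([ 0.56994794, -0.01045751]), np.float64(0.06988038727417938)) 333
dot [ 0.56961769 -0.01046027  0.05      ]
large [0.60219278 0.21092868] 0.0940277253561466
```

View pics/top0z.png

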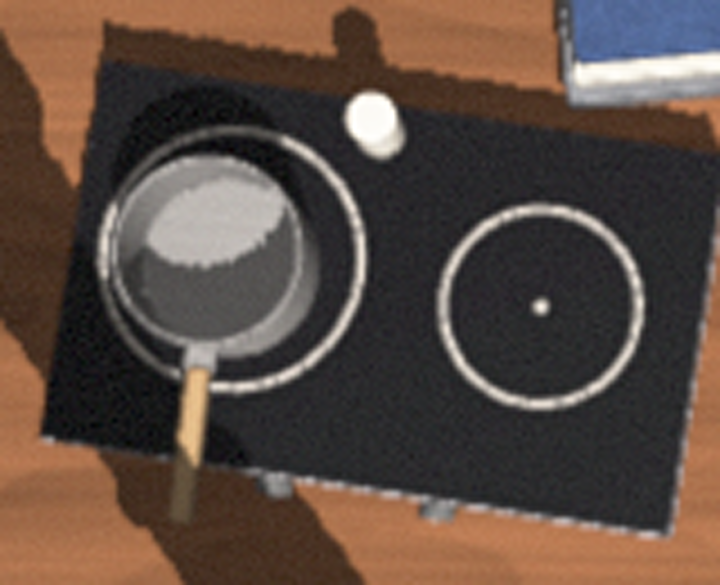

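View pics/top0l.png

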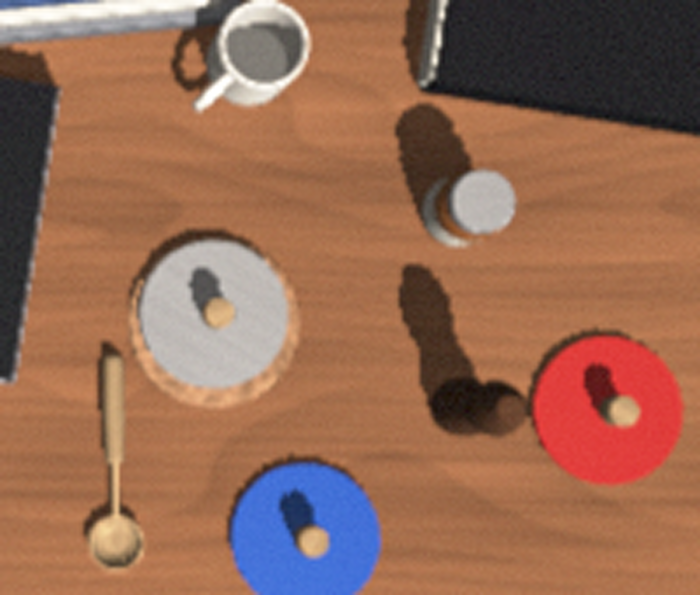

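```bash
python3 - <<'E'
from h import *
m=cams.camera_model('top')
im=cv2.imread('pics/top0.png');hsv=cv2.cvtColor(im,cv2.COLOR_BGR2HSV)
Z=lambda x,y:(x/4.5+185-.39,y/4.5+110-.39)
for n,pts in dict(rim=[(115,252),(208,153),(303,250),(208,348),(142,185),(274,185),(142,318),(274,318)]).items():
    print(n,circ([ray(m,*Z(*p),.13) for p in pts]))
# handle points
a=ray(m,*Z(199,368),.113);b=ray(m,*Z(180,521),.113);print('handle',a,b,np.hypot(*(a-b)[:2]), 'dir',np.arctan2(*(a-b)[1::-1]))
print('salt top',ray(m,*Z(371,120),.11),'base',ray(m,*Z(380,142),.05))
def blob(mask,z,n):
    ct=cv2.findContours(mask,cv2.RETR_EXTERNAL,cv2.CHAIN_APPROX_NONE)[0]
    c=max(ct,key=cv2.contourArea)[:,0,:];print(n,circ([ray(m,u,v,z) for u,v in c]),len(c), c.mean(0))
roi=np.zeros(im.shape[:2],np.uint8);cv2.circle(roi,(391,210),28,255,-1)
grey=((hsv[...,1]<60)&(roi>0)).astype(np.uint8)*255
blob(cv2.morphologyEx(grey,cv2.MORPH_CLOSE,np.ones((9,9))),.017,'lid')
k=np.zeros_like(roi);cv2.circle(k,(392,209),10,255,-1)
blob(((hsv[...,1]>70)&(hsv[...,2]>120)&(k>0)).astype(np.uint8)*255,.055,'knob')
K=lambda x,y:(x/3.5+330-.36,y/3.5+120-.36)
print('knob man',ray(m,*K(220,312),.055))
print('lid man',circ([ray(m,*K(*p),.017) for p in [(138,313),(290,313),(214,238),(214,388)]]))
s=cams.camera_model('side')
p=circ([ray(m,*K(*p),.017) for p in [(138,313),(290,313),(214,238),(214,388)]])[0]
print(proj(s,[*p,.055]),proj(s,[.5697,-.0105,.05]),proj(m,[*p,.055]))
i2=cv2.imread('pics/side0.png');cv2.imwrite('pics/side0z.png',cv2.resize(i2[140:260,200:420],None,fx=3.5,fy=3.5,interpolation=cv2.INTER_CUBIC))
E
```

```text
rim (array([0.59597973, 0.21105354]), np.float64(0.06435001002678344))
handle [0.51777546 0.21920242 0.113     ] [0.41338065 0.22974724 0.113     ] 0.10492601926528487 dir -0.10066760599083839
salt top [0.69035374 0.10517088 0.11      ] base [0.68685438 0.10612647 0.05      ]
lid (array([ 0.47334336, -0.28991447]), np.float64(0.0679098319391076)) 119 [390.60504202 209.21008403]
knob (array([ 0.47242545, -0.28897619]), np.float64(0.012455134045030843)) 22 [391.72727273 208.90909091]
knob man [ 0.47268992 -0.29089722  0.055     ]
lid man (array([ 0.47374527, -0.29091651]), np.float64(0.07024958654240664))
[358.11750964 175.64481415] [294.6268664  199.33687312] [392.50398944 208.45093884]
```

View pics/side0z.png

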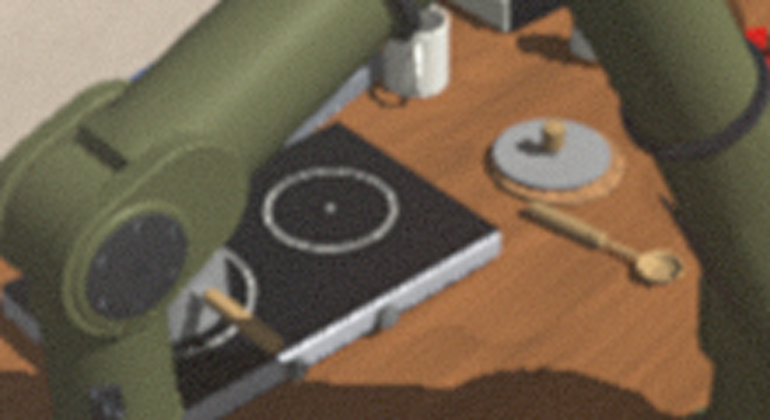

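Request:
send_rows(deltas=[[8.5,0,0,2.5,0],[8.5,0,0,2.5,0],[8.5,1.5,-2,1,0.04],[8.5,2.5,-3,0,0.04],[8.5,2.5,-3,0,0.04],[8.5,2.5,-3,0,0.04],[8.5,2.5,-3,0,0.03],[8.5,2.5,-3,0,0],[8.5,2.5,-3,0,0],[8.5,0,0,0,0]], newtons=40)

```text
t: 1.15
tcp_pos: [0.3488, 0.3894, 0.4621]
orientation: [0.065, 1.572, -0.079]
wrist_force: [0.3, -1.1, -0.5]
gripper_width: 0.993
```

Request:
send_rows(deltas=[[8.5,2.5,-3.2,0,0],[8.5,2.5,-3.2,0,0],[8.5,2.5,-3.2,0,0],[8.5,2.5,-3.2,0,0],[8.5,2.0,-3,0,0],[8.5,0.5,-0.5,0,0],[8.5,0,0,-2,0],[8.5,0,0,-2,0],[8.5,0,0,0,0]])

```text
t: 2.05
tcp_pos: [0.4757, 0.2223, 0.4203]
orientation: [0.065, 1.574, -0.076]
wrist_force: [-0.6, 0.3, 0.7]
gripper_width: 0.999
```

```bash
python3 - <<'E'
from h import *
s=readout.read_state();M=R.from_rotvec(s['orientation']).as_matrix();print(s['t'],s['tcp_pos'],M.round(4).tolist(),'yang',np.arctan2(M[1,1],M[0,1]))
m=cams.camera_model('wrist');cv2.imwrite('pics/w1.png',cams.capture('wrist'))
print(proj(m,[.4766,.223,.113]),proj(m,[.596,.211,.13]))
E
```

```text
2.05 [0.47565365 0.22229373 0.42031642] [[-0.0048, 0.0896, 0.996], [-0.007, 0.996, -0.0896], [-1.0, -0.0074, -0.0042]] yang 1.4810868547042797
[325.58729562 193.71031303] [324.20315936 303.72311423]
```

View pics/w1.png

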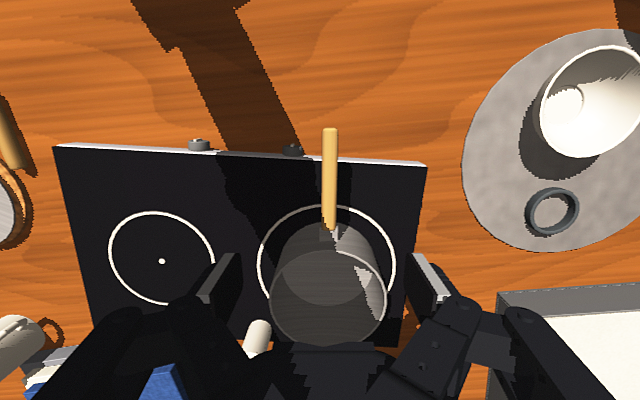

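```bash
python3 - <<'E'
from h import *
m=cams.camera_model('wrist')
print(ray(m,162,261,.05),ray(m,330.5,194,.113),ray(m,328,300,.13))
E
```

```text
[ 0.57126416 -0.00877534  0.05      ] [0.47840021 0.22856372 0.113     ] [0.59333613 0.21608677 0.13      ]
```

Request:
send_rows(deltas=[[8.5,0.1,0.2,-2.5,0],[8.5,0,0,-2.5,0],[8.5,0,0,-2.5,0],[8.5,0,0,-2.5,0],[8.5,0,0,-2.5,0],[8.5,0,0,-2,0],[8.5,0,0,-1,0],[8.5,0,0,-0.4,0],[8.5,0,0,0,0]])

```text
t: 3.0
tcp_pos: [0.4776, 0.2338, 0.2672]
orientation: [0.066, 1.561, -0.059]
wrist_force: [-0.0, -0.8, 0.7]
gripper_width: 0.999
```

Request:
send_rows(deltas=[[8.5,0,-0.7,-0.4,0],[8.5,0,0,-0.2,0],[8.5,0,0,0,0]])

```text
t: 3.3
tcp_pos: [0.4783, 0.2267, 0.2632]
orientation: [0.068, 1.557, -0.058]
wrist_force: [-0.2, -0.6, 0.2]
gripper_width: 0.997
```

```bash
cat >> h.py <<'E'
def st():
    s=readout.read_state();M=R.from_rotvec(s['orientation']).as_matrix()
    print(round(s['t'],2),s['tcp_pos'].round(4),'toolx',M[:,0].round(4),'yang',round(np.arctan2(M[1,1],M[0,1]),4),'F',s['wrist_force'].round(1),'w',round(s['gripper_width'],3),'q',s['qpos'].round(2));return s
E
python3 - <<'E'
from h import *
st()
E
```

```text
3.3 [0.4783 0.2267 0.2632] toolx [ 0.0131  0.0059 -0.9999] yang 1.4907 F [-0.2 -0.6  0.2] w 0.997 q [-0.4   0.52 -0.13  1.94  0.11  0.67  0.89]
```

Request:
send_rows(deltas=[[8.5,0,0,-0.3,-0.02],[4,0,0,0,0],[2.5,0,0,0,0],[1,0,0,0,0],[1,0,0,0,0],[1,0,0,0,0],[1,0,0,0,0]], newtons=40)

```text
t: 4.0
tcp_pos: [0.4786, 0.2264, 0.261]
orientation: [0.086, 1.555, -0.076]
wrist_force: [0.0, -0.2, -0.6]
gripper_width: 0.178
```

```bash
python3 - <<'E'
from h import *
st()
m=cams.camera_model('wrist');cv2.imwrite('pics/w2.png',cams.capture('wrist'))
cv2.imwrite('pics/s2.png',cams.capture('side'))
E
```

```text
4.0 [0.4786 0.2264 0.261 ] toolx [ 0.0146  0.006  -0.9999] yang 1.4677 F [ 0.  -0.2 -0.6] w 0.178 q [-0.4   0.52 -0.12  1.95  0.1   0.66  0.87]
```

View pics/w2.png

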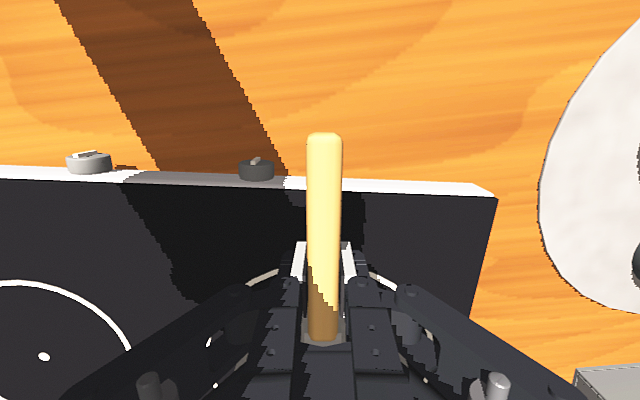

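Request:
send_rows(deltas=[[1,-0.3,-1,0,0],[1,-0.5,-1.5,0,0],[1,-0.5,-1.5,0,0],[1,-0.5,-1.5,0,0],[1,-0.5,-1.5,0,0],[1,0,0,0,0]])

```text
t: 4.7
tcp_pos: [0.4527, 0.1509, 0.261]
orientation: [0.085, 1.554, -0.072]
wrist_force: [0.8, -0.5, -0.8]
gripper_width: 0.178
```

```bash
python3 - <<'E'
from h import *
st()
E
```

```text
4.7 [0.4527 0.1509 0.261 ] toolx [ 0.0152  0.0072 -0.9999] yang 1.4708 F [ 0.8 -0.5 -0.8] w 0.178 q [-0.28  0.46 -0.13  2.08  0.11  0.59  0.99]
```

Request:
send_rows(deltas=[[1,0,-1.5,0,0],[1,0,-2,0,0],[1,0,-2,0,0],[1,0,-2,0,0],[1,0,-2,0,0],[1,0,-2,0,0],[1,0,-1.5,0,0],[1,0,-1,0,0],[1,0,0,0,0]])

```text
t: 5.6
tcp_pos: [0.4506, 0.0066, 0.2613]
orientation: [0.086, 1.556, -0.068]
wrist_force: [1.5, 0.0, -2.2]
gripper_width: 0.179
```

```bash
python3 - <<'E'
from h import *
st()
im=cams.capture('top');cv2.imwrite('pics/t3.png',im)
cv2.imwrite('pics/t3z.png',cv2.resize(im[110:240,225:385],None,fx=4.5,fy=4.5,interpolation=cv2.INTER_CUBIC))
im=cams.capture('side')
cv2.imwrite('pics/s3z.png',cv2.resize(im[140:260,200:420],None,fx=3.5,fy=3.5,interpolation=cv2.INTER_CUBIC))
E
```

```text
5.6 [0.4506 0.0066 0.2613] toolx [ 0.0136  0.0108 -0.9998] yang 1.473 F [ 1.5  0.  -2.2] w 0.179 q [ 0.05  0.43 -0.16  2.14  0.11  0.56  1.29]
```

View pics/t3z.png

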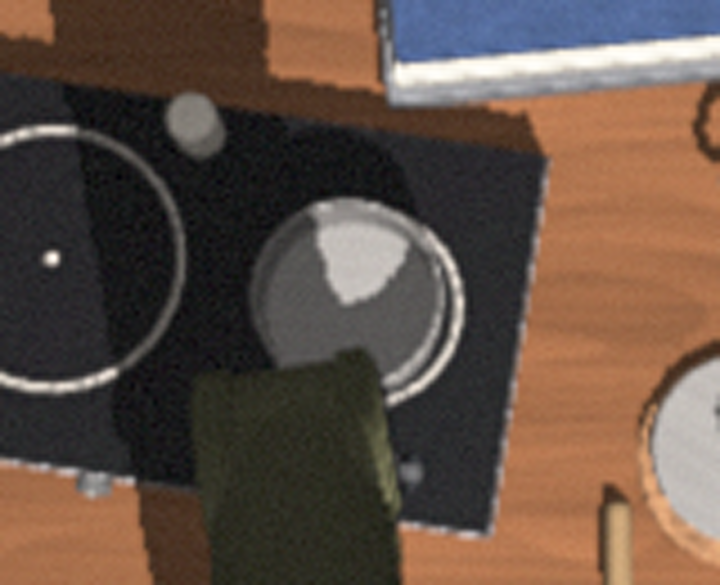

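View pics/s3z.png

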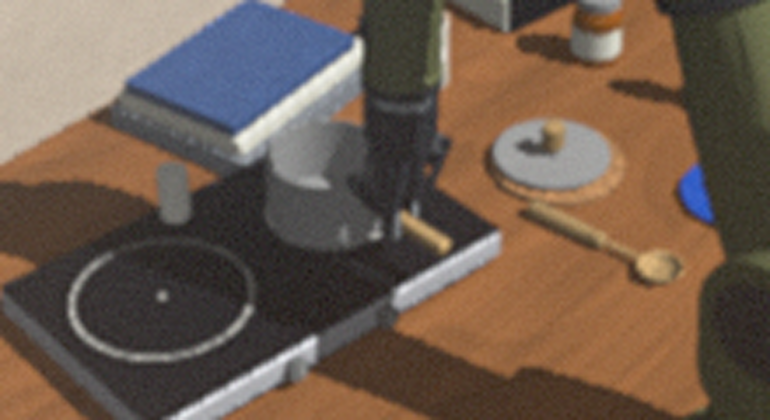

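```bash
python3 - <<'E'
from h import *
m=cams.camera_model('top')
Z=lambda x,y:(x/4.5+225-.39,y/4.5+110-.39)
p=[(251,285),(446,292),(348,198),(278,225),(422,230),(400,377),(440,325),(262,335)]
print(circ([ray(m,*Z(*q),.13) for q in p]))
s=cams.camera_model('side')
for c in [(.57,-.0105),(.567,-.009)]:
  print([(proj(s,[c[0]+.065*np.cos(a),c[1]+.065*np.sin(a),z])-[200,140])*3.5 for a in (np.radians(130),np.radians(-50)) for z in (.05,.13)])
E
```

```text
(array([ 0.569057  , -0.00578185]), np.float64(0.06565327324062294))
[array([328.37064984, 244.6775936 ]), array([326.04674682, 185.11230433]), array([333.47667665, 172.4331985 ]), array([331.40745659, 114.29052991])]
[array([329.48788145, 246.48928722]), array([327.19053795, 186.89079803]), array([334.5410187 , 174.05760527]), array([332.49591041, 115.8806694 ])]
```

Request:
send_rows(deltas=[[1,0.1,-0.3,0,0],[1,0,0,0,0],[1,0,0,0,0],[5,0,0,0,0],[5,0,0,0,0],[5,0,0,0,0],[5,0,0,1,0],[5,0,0,2,0],[5,0,0,2,0],[5,0,0,2,0]])

```text
t: 6.7
tcp_pos: [0.4504, 0.007, 0.3331]
orientation: [0.083, 1.563, -0.064]
wrist_force: [0.3, -1.0, -0.9]
gripper_width: 0.584
```

Request:
send_rows(deltas=[[5,0,0,3,0],[5,0,-1,3,0],[5,0,-3,2,0],[5,0,-3,0,0],[5,0,-3,0,0],[5,0,-3,0,0],[5,0,-3,0,0],[5,0,-3,0,0],[5,0,-3,0,0],[5,0,0,0,0]])

```text
t: 7.7
tcp_pos: [0.4467, -0.2189, 0.4293]
orientation: [0.078, 1.549, -0.059]
wrist_force: [-0.1, -0.5, 0.0]
gripper_width: 0.588
```

```bash
python3 - <<'E'
from h import *
st()
m=cams.camera_model('wrist');cv2.imwrite('pics/w4.png',cams.capture('wrist'))
print(m['T'].round(4).tolist())
im=cams.capture('top')
cv2.imwrite('pics/t4z.png',cv2.resize(im[110:240,225:385],None,fx=4.5,fy=4.5,interpolation=cv2.INTER_CUBIC))
E
```

```text
7.7 [ 0.4467 -0.2189  0.4293] toolx [ 0.0211  0.0113 -0.9997] yang 1.4835 F [-0.1 -0.5  0. ] w 0.588 q [ 0.47  0.28 -0.08  1.79  0.    1.05  1.88]
[[0.0876, 0.9423, 0.323, 0.37], [0.9961, -0.0873, -0.0155, -0.2115], [0.0136, 0.3231, -0.9463, 0.3962], [0.0, 0.0, 0.0, 1.0]]
```

View pics/t4z.png

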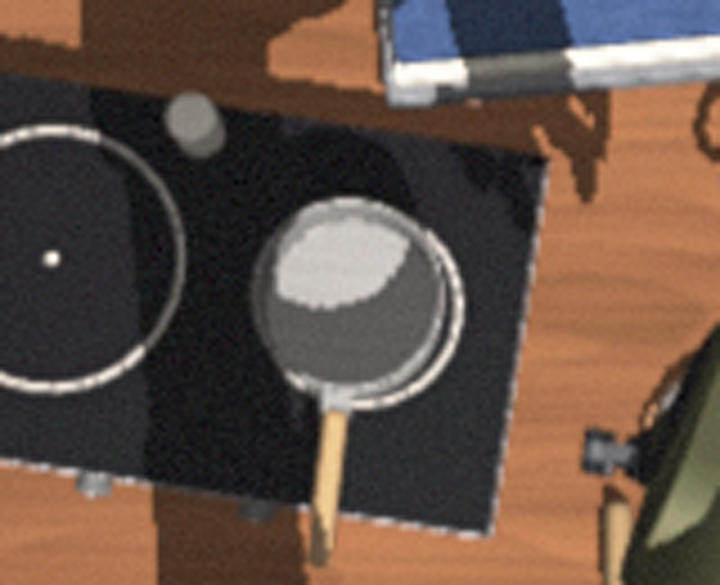

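View pics/w4.png

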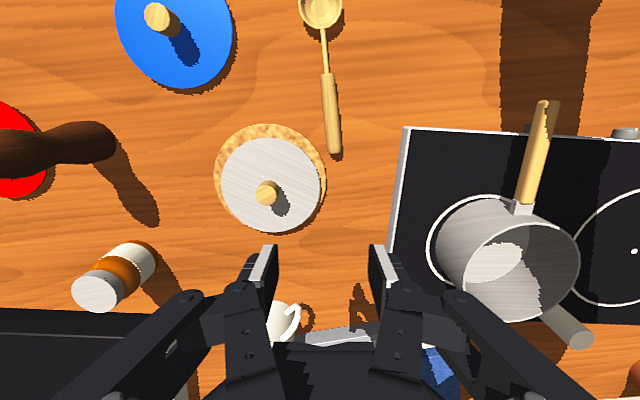

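```bash
python3 - <<'E'
from h import *
m=cams.camera_model('top')
Z=lambda x,y:(x/4.5+225-.39,y/4.5+110-.39)
p=[(251,290),(447,297),(348,198),(278,225),(422,230),(415,370),(290,378),(262,340)]
print('top rim',circ([ray(m,*Z(*q),.13) for q in p]))
print('handle',ray(m,*Z(336,410),.113),ray(m,*Z(319,563),.113))
w=cams.camera_model('wrist')
print('knob',ray(w,265,194,.055))
im=cv2.imread('pics/w4.png');hsv=cv2.cvtColor(im,cv2.COLOR_BGR2HSV)
roi=np.zeros(im.shape[:2],np.uint8);cv2.circle(roi,(270,185),62,255,-1)
g=((hsv[...,1]<50)&(roi>0)&(hsv[...,2]>100)).astype(np.uint8)*255
g=cv2.morphologyEx(g,cv2.MORPH_OPEN,np.ones((3,3)));
ct=max(cv2.findContours(g,cv2.RETR_EXTERNAL,cv2.CHAIN_APPROX_NONE)[0],key=cv2.contourArea);h=cv2.convexHull(ct)[:,0]
print('lid',circ([ray(w,u,v,.017) for u,v in h]),len(h))
# pan rim in wrist
print('pan rim wrist',circ([ray(w,u,v,.13) for u,v in [(462,264),(580,262),(520,222),(522,320),(480,235),(568,232)]]))
cv2.imwrite('pics/w4z.png',cv2.resize(im[90:350,400:640],None,fx=2.3,fy=2.3,interpolation=cv2.INTER_CUBIC))
print('small ring wrist centre should be',proj(w,[.5697,-.0105,.05]),proj(w,[.602,.211,.05]))
E
```

```text
top rim (array([ 0.56734507, -0.00595614]), np.float64(0.06675896535817877))
handle [0.49140455 0.00242277 0.113     ] [0.38746809 0.01248276 0.113     ]
knob [ 0.47072617 -0.28469857  0.055     ]
lid (array([ 0.47251558, -0.28414014]), np.float64(0.06844290917801465)) 39
pan rim wrist (array([ 0.56581041, -0.00336169]), np.float64(0.0666936292062128))
small ring wrist centre should be [473.03039425 244.14341886] [628.14059352 251.66190476]
```

View pics/w4z.png

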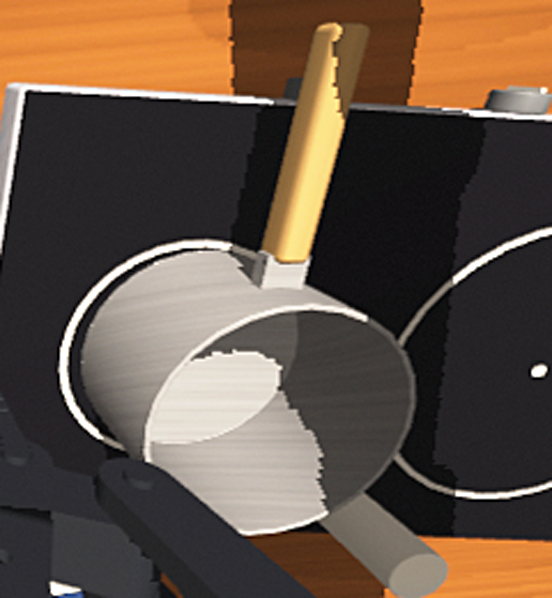

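Request:
send_rows(deltas=[[5,0.5,-2,0,0],[5,1,-2.5,0,0],[5,0.7,-2.2,0,0],[5,0,0,-2,0],[5,0,0,-3,0],[5,0,0,-3,0],[5,0,0,-3,0],[5,0,0,-2,0],[5,0,0,0,0]])

```text
t: 8.7
tcp_pos: [0.473, -0.2702, 0.3002]
orientation: [0.066, 1.543, -0.034]
wrist_force: [-0.8, 0.1, -0.3]
gripper_width: 0.588
```

```bash
python3 - <<'E'
from h import *
st()
w=cams.camera_model('wrist');cv2.imwrite('pics/w5.png',cams.capture('wrist'))
print(proj(w,[.472,-.287,.055]),proj(w,[.472,-.287,.017]))
E
```

```text
8.7 [ 0.473  -0.2702  0.3002] toolx [ 0.0283  0.0198 -0.9994] yang 1.5068 F [-0.8  0.1 -0.3] w 0.588 q [ 0.53  0.49 -0.07  1.86  0.    0.78  1.97]
[294.85683205 205.07252162] [297.81289963 191.05318862]
```

View pics/w5.png

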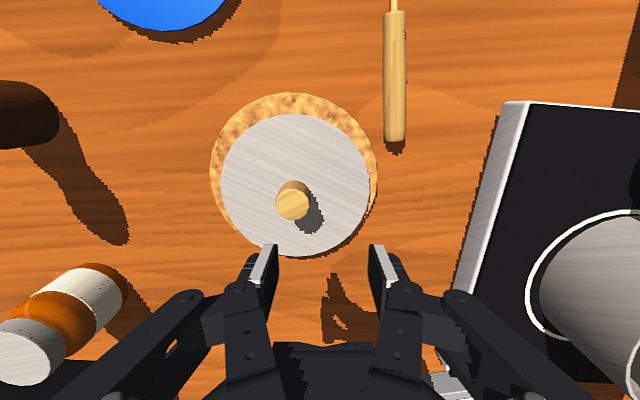

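Request:
send_rows(deltas=[[5,-0.2,-0.7,0,0],[5,-0.2,-0.7,0,0],[5,-0.2,-0.7,0,0],[5,0,0,-1,0],[5,0,0,-1,0],[5,0,0,-1,0],[5,0,0,-1,0],[5,0,0,-1,0],[5,0,0,0,0]])

```text
t: 9.65
tcp_pos: [0.4679, -0.2927, 0.2518]
orientation: [0.063, 1.535, -0.036]
wrist_force: [-0.8, -0.5, 0.1]
gripper_width: 0.583
```

```bash
python3 - <<'E'
from h import *
st()
w=cams.camera_model('wrist');cv2.imwrite('pics/w6.png',cams.capture('wrist'))
print(proj(w,[.472,-.288,.055]))
E
```

```text
9.65 [ 0.4679 -0.2927  0.2518] toolx [ 0.0358  0.0163 -0.9992] yang 1.508 F [-0.8 -0.5  0.1] w 0.583 q [ 0.57  0.56 -0.07  1.9   0.01  0.66  2.01]
[324.54350128 233.9088798 ]
```

View pics/w6.png

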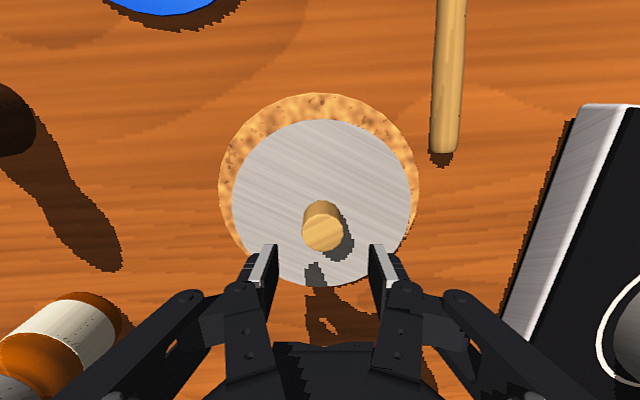

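Request:
send_rows(deltas=[[5,-0.1,0,-1,0],[5,0,0,-1,0],[5,0,0,-1,0],[5,0,0,-1,0],[5,0,0,-0.7,0],[5,0,0,-0.3,0],[5,0,0,0,0]])

```text
t: 10.4
tcp_pos: [0.4673, -0.2926, 0.1979]
orientation: [0.062, 1.534, -0.036]
wrist_force: [0.3, 0.5, 0.1]
gripper_width: 0.583
```

```bash
python3 - <<'E'
from h import *
st()
w=cams.camera_model('wrist');cv2.imwrite('pics/w7.png',cams.capture('wrist'))
print(proj(w,[.472,-.288,.055]))
im=cams.capture('side')
cv2.imwrite('pics/s7z.png',cv2.resize(im[120:240,260:480],None,fx=3.5,fy=3.5,interpolation=cv2.INTER_CUBIC))
E
```

```text
10.4 [ 0.4673 -0.2926  0.1979] toolx [ 0.0368  0.0158 -0.9992] yang 1.5084 F [0.3 0.5 0.1] w 0.583 q [ 0.57  0.64 -0.07  1.94  0.02  0.53  2.01]
[327.35718594 286.92962668]
```

View pics/w7.png

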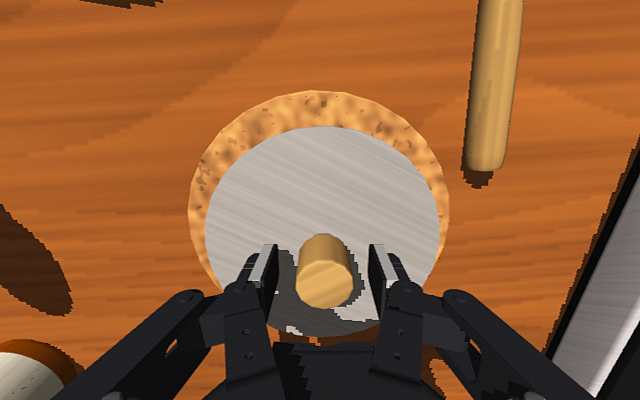

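View pics/s7z.png

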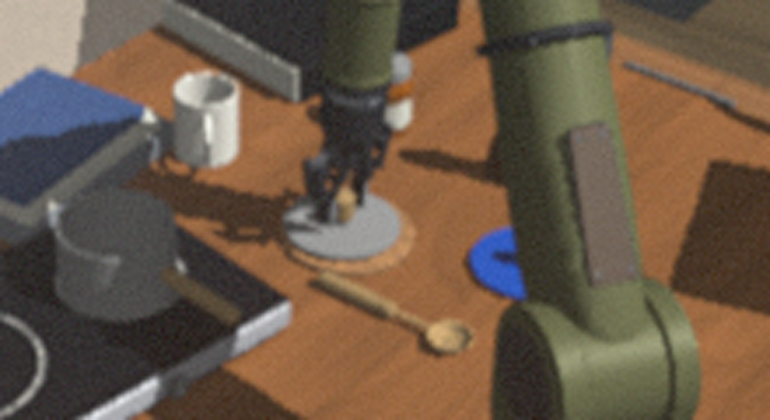

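Request:
send_rows(deltas=[[3.5,0,0,0,0],[2.5,0,0,0,0],[2,0,0,0,0],[2,0,0,0,0],[2,0,0,0,0],[2,0,0,0.5,0],[2,0,0,0.7,0],[2,0,0,1,0],[2,0,0,1,0],[2,0,0,0,0]], newtons=50)

```text
t: 11.5
tcp_pos: [0.4676, -0.2928, 0.2348]
orientation: [0.061, 1.532, -0.037]
wrist_force: [-0.3, 0.0, -2.7]
gripper_width: 0.31
```

```bash
python3 - <<'E'
from h import *
st()
cv2.imwrite('pics/w8.png',cams.capture('wrist'))
im=cams.capture('side')
cv2.imwrite('pics/s8z.png',cv2.resize(im[120:240,260:480],None,fx=3.5,fy=3.5,interpolation=cv2.INTER_CUBIC))
E
```

```text
11.5 [ 0.4676 -0.2928  0.2348] toolx [ 0.0391  0.0143 -0.9991] yang 1.5084 F [-0.3  0.  -2.7] w 0.31 q [ 0.57  0.58 -0.07  1.92  0.01  0.62  2.01]
```

View pics/w8.png

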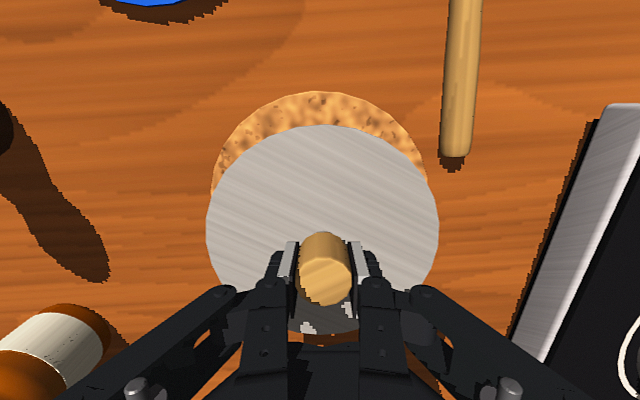

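View pics/s8z.png

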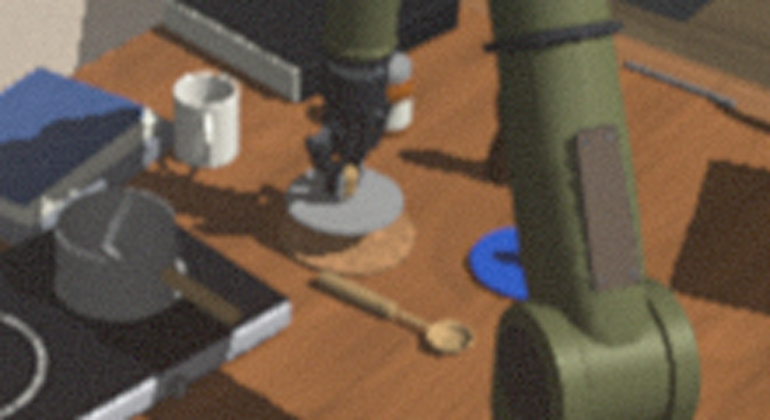

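Request:
send_rows(deltas=[[2,0,0,1.2,0],[2,0,0,1.5,0],[2,0,0,1.5,0],[2,0,0,1.5,0],[2,0,0,1.5,0],[2,0,0,1.5,0],[2,0,0,1.5,0],[2,0,0,1.5,0],[2,0,0,0.8,0],[2,0.3,0.8,0,0]])

```text
t: 12.6
tcp_pos: [0.468, -0.2843, 0.3668]
orientation: [0.064, 1.537, -0.037]
wrist_force: [-0.1, -0.2, -2.8]
gripper_width: 0.311
```

Request:
send_rows(deltas=[[2,0.5,1.5,0,0],[2,0.5,1.5,0,0],[2,0.5,1.5,0,0],[2,0.5,1.5,0,0],[2,0.5,1.5,0,0],[2,0.5,1.5,0,0],[2,0.5,1.5,0,0],[2,0.5,1.5,0,0],[2,0.5,1.5,0,0],[2,0.3,1,0,0]])

```text
t: 13.6
tcp_pos: [0.5162, -0.1265, 0.3602]
orientation: [0.067, 1.548, -0.03]
wrist_force: [0.4, -0.2, -1.9]
gripper_width: 0.31
```

```bash
python3 - <<'E'
from h import *
st()
E
```

```text
13.6 [ 0.5162 -0.1265  0.3602] toolx [ 0.023   0.0234 -0.9995] yang 1.5089 F [ 0.4 -0.2 -1.9] w 0.31 q [ 0.28  0.4  -0.1   1.82  0.02  0.91  1.68]
```

Request:
send_rows(deltas=[[2,0.5,1.2,0,0],[2,0.6,1.5,0,0],[2,0.6,1.5,0,0],[2,0.6,1.5,0,0],[2,0.6,1.5,0,0],[2,0.6,1.5,0,0],[2,0.6,1.5,0,0],[2,0.4,1,0,0],[2,0,0,0,0],[2,0,0,0,0]])

```text
t: 14.6
tcp_pos: [0.5628, -0.0051, 0.357]
orientation: [0.067, 1.554, -0.028]
wrist_force: [-0.0, -0.1, -2.2]
gripper_width: 0.313
```

```bash
python3 - <<'E'
from h import *
st()
w=cams.camera_model('wrist');print(proj(w,[.567,-.0045,.13]))
cv2.imwrite('pics/w9.png',cams.capture('wrist'))
im=cams.capture('side')
cv2.imwrite('pics/s9z.png',cv2.resize(im[110:230,220:420],None,fx=4,fy=4,interpolation=cv2.INTER_CUBIC))
im=cams.capture('top')
cv2.imwrite('pics/t9z.png',cv2.resize(im[110:240,225:385],None,fx=4.5,fy=4.5,interpolation=cv2.INTER_CUBIC))
E
```

```text
14.6 [ 0.5628 -0.0051  0.357 ] toolx [ 0.0172  0.0242 -0.9996] yang 1.5101 F [-0.  -0.1 -2.2] w 0.313 q [ 0.05  0.45 -0.12  1.75  0.03  0.93  1.44]
[316.13544434 221.57881359]
```

View pics/w9.png

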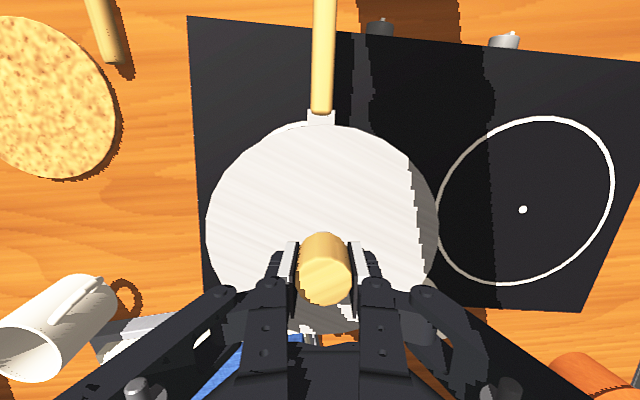

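View pics/s9z.png

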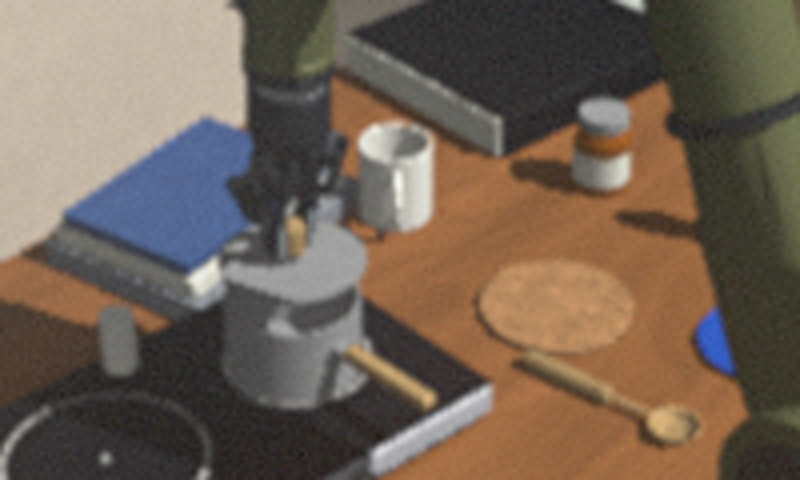

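View pics/t9z.png

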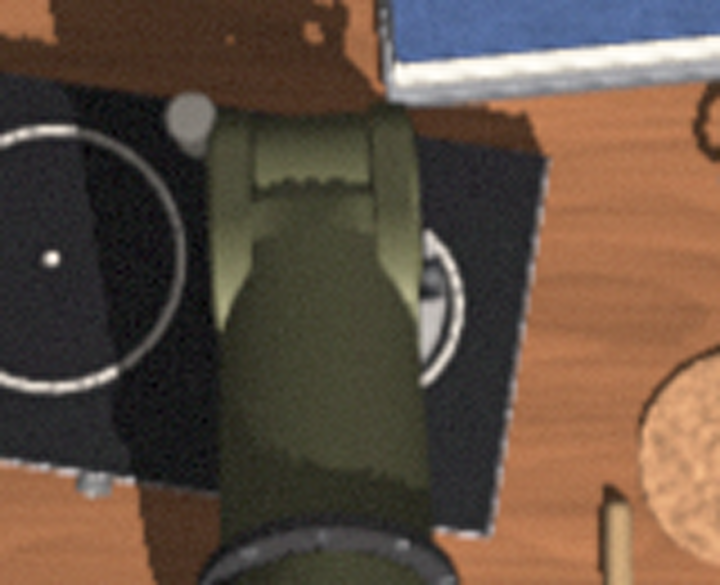

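```bash
python3 - <<'E'
from h import *
w=cams.camera_model('wrist')
s=readout.read_state();z0=s['tcp_pos'][2]-.1899;print('lid z',z0)
im=cv2.imread('pics/w9.png')
cv2.imwrite('pics/w9z.png',cv2.resize(im[90:200,200:450],None,fx=3,fy=3,interpolation=cv2.INTER_CUBIC))
a=ray(w,321,105,.113);b=ray(w,325,10,.113);print('handle',a,b)
for p in (.0,):
  d=(a-b)[:2];d/=np.hypot(*d);print('dir',d,'centre line at x=.567: y=',a[1]+d[1]/d[0]*(.567-a[0]))
pts=[(205,225),(438,225),(215,185),(425,180),(250,146),(388,142),(320,123),(240,288)]
print('lid',circ([ray(w,u,v,z0+.009) for u,v in pts]),'knob',ray(w,325,284,z0+.047))
# visible left pan rim / bracket
print('bracket',ray(w,321,122,.113))
# ring small from dot offset of large ring
d=ray(w,523,209,.05);print('large dot',d)
E
```

```text
lid z 0.16725306354976355
handle [0.48493082 0.00418737 0.113     ] [0.42716664 0.0105075  0.113     ]
dir [ 0.99406765 -0.10876357] centre line at x=.567: y= -0.004792034096019762
lid (array([ 5.57157728e-01, -3.88455929e-04]), np.float64(0.06482825912120244)) knob [ 0.56305946 -0.00098192  0.21425306]
bracket [0.49656377 0.00343606 0.113     ]
large dot [0.60216149 0.21262995 0.05      ]
```

View pics/w9z.png

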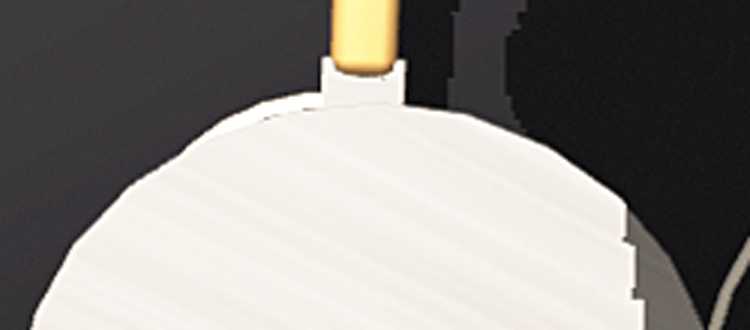

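Request:
send_rows(deltas=[[2,0.2,-0.4,0,0],[2,0,0,-0.6,0],[2,0,0,-0.7,0],[2,0,0,-0.7,0],[2,0,0,-0.6,0],[2,0,0,-0.3,0],[2,0,0,0,0],[2,0,0,0,0]])

```text
t: 15.55
tcp_pos: [0.5642, -0.0126, 0.3248]
orientation: [0.07, 1.555, -0.033]
wrist_force: [0.3, -0.1, -2.0]
gripper_width: 0.308
```

```bash
python3 - <<'E'
from h import *
s=st();print('lidz',s['tcp_pos'][2]-.1899)
cv2.imwrite('pics/w10.png',cams.capture('wrist'))
im=cams.capture('side')
cv2.imwrite('pics/s10z.png',cv2.resize(im[150:220,260:340],None,fx=8,fy=8,interpolation=cv2.INTER_CUBIC))
w=cams.camera_model('wrist')
z0=s['tcp_pos'][2]-.1899
for c in [(.567,-.0048)]:
  print('pan rim front/left/right',[proj(w,[c[0]+.065*np.cos(a),c[1]+.065*np.sin(a),.13]).round(1) for a in np.radians([180,225,135,270,90])])
  print('flange if centred',[proj(w,[c[0]+.069*np.cos(a),c[1]+.069*np.sin(a),z0+.009]).round(1) for a in np.radians([180,225,135,270,90])])
E
```

```text
15.55 [ 0.5642 -0.0126  0.3248] toolx [ 0.016   0.0232 -0.9996] yang 1.5051 F [ 0.3 -0.1 -2. ] w 0.308 q [ 0.06  0.48 -0.11  1.78  0.04  0.86  1.44]
lidz 0.13488455757774648
pan rim front/left/right [array([320.6, 134.3]), array([244.5, 173. ]), array([401., 162.]), array([225.9, 245.6]), array([429.1, 231.2])]
flange if centred [array([320.5, 128.8]), array([232.2, 174. ]), array([413.9, 161.2]), array([212. , 257.1]), array([444.8, 240.5])]
```

View pics/w10.png

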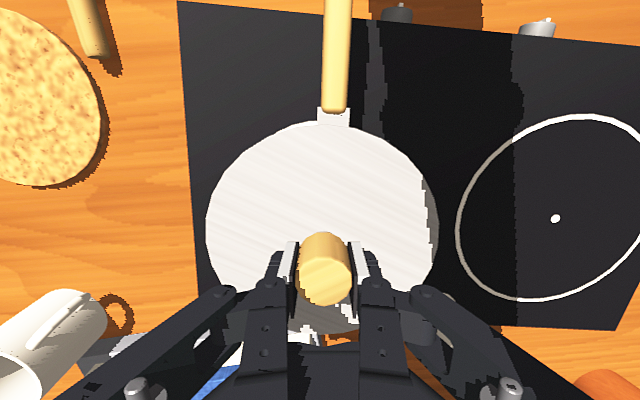

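View pics/s10z.png

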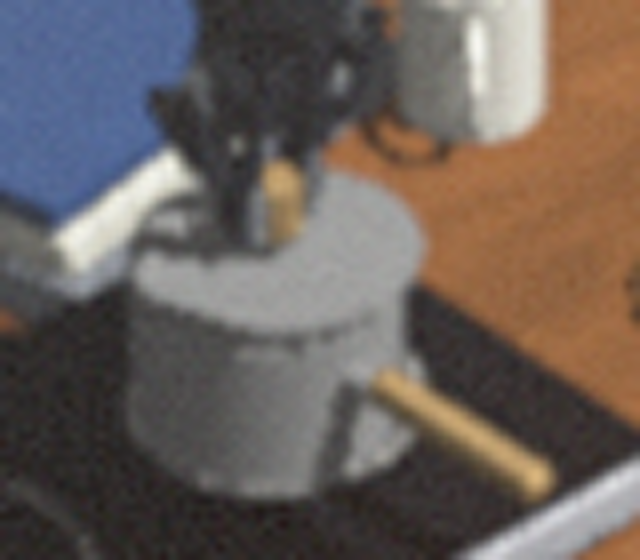

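Request:
send_rows(deltas=[[2,0.1,0.4,0,0],[2,0,0,0,0],[2,0,0,0,0]])

```text
t: 15.95
tcp_pos: [0.5656, -0.008, 0.3258]
orientation: [0.07, 1.553, -0.033]
wrist_force: [0.5, -0.5, -2.2]
gripper_width: 0.31
```

```bash
python3 - <<'E'
from h import *
s=st();z0=s['tcp_pos'][2]-.1899;print('lidz',z0)
im=cams.capture('wrist');cv2.imwrite('pics/w11.png',im)
cv2.imwrite('pics/w11z.png',cv2.resize(im[90:270,190:460],None,fx=2.8,fy=2.8,interpolation=cv2.INTER_CUBIC))
w=cams.camera_model('wrist')
a=ray(w,330,105,.113)
for c in [(.567,-.0048)]:
  print('flange if centred',[proj(w,[c[0]+.069*np.cos(a),c[1]+.069*np.sin(a),z0+.009]).round(1) for a in np.radians([180,225,135,270,90])])
  print('handle pt',[proj(w,[c[0]-r*.994,c[1]+r*.105,.113]).round(1) for r in (.077,.12,.15)])
im=cams.capture('side')
cv2.imwrite('pics/s11z.png',cv2.resize(im[150:220,260:340],None,fx=8,fy=8,interpolation=cv2.INTER_CUBIC))
E
```

```text
15.95 [ 0.5656 -0.008   0.3258] toolx [ 0.0179  0.0234 -0.9996] yang 1.5054 F [ 0.5 -0.5 -2.2] w 0.31 q [ 0.05  0.48 -0.11  1.78  0.04  0.86  1.43]
lidz 0.1358585207413855
flange if centred [array([311.1, 126.3]), array([222.6, 171.8]), array([405.3, 159. ]), array([203.2, 255.4]), array([437.1, 238.8])]
handle pt [array([324.1, 109.1]), array([327.2,  28.4]), array([329.8, -36.7])]
```

View pics/w11z.png

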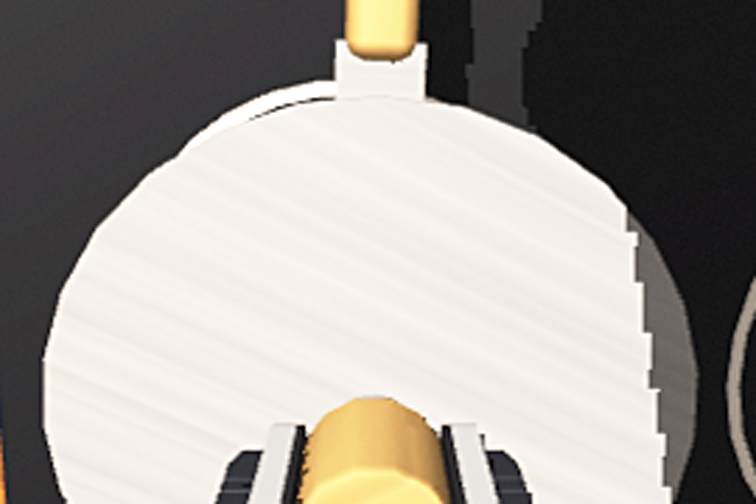

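View pics/s11z.png

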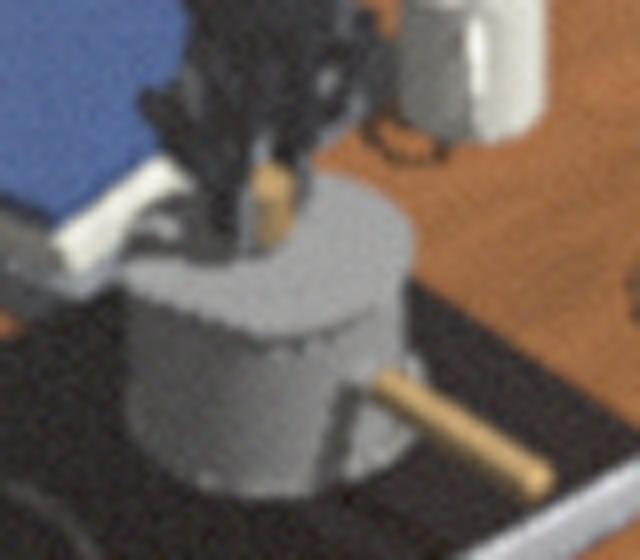

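```bash
python3 - <<'E'
from h import *
w=cams.camera_model('wrist')
im=cv2.imread('pics/w11.png')
cv2.imwrite('pics/w11zz.png',cv2.resize(im[95:165,230:380],None,fx=5,fy=5,interpolation=cv2.INTER_NEAREST))
Z=lambda u,v:(u/2.8+190-.3,v/2.8+90-.3)
R_=[(185,155),(220,120),(260,96),(300,84),(330,80)]
P=np.array([ray(w,*Z(*p),.13) for p in R_]);print(P.round(4))
for c in [(.567,-.0045),(.563,-.0045),(.565,-.007)]: print(c,np.hypot(P[:,0]-c[0],P[:,1]-c[1]).round(4))
F=[(43,360),(60,290),(100,220),(180,160),(380,97),(450,105),(530,135),(620,195),(695,370),(670,285)]
for z in (.1359+.009,.1359+.0105):
  print('flange',circ([ray(w,*Z(*p),z) for p in F]))
  Q=np.array([ray(w,*Z(*p),z) for p in F]);
  from scipy.optimize import least_squares
  print(least_squares(lambda c:np.hypot(Q[:,0]-c[0],Q[:,1]-c[1])-.069,[.56,0]).x)
print('wood start',ray(w,*Z(380,60),.113))
E
```

```text
[[ 0.5071 -0.0374  0.13  ]
 [ 0.5007 -0.0295  0.13  ]
 [ 0.4966 -0.0209  0.13  ]
 [ 0.4948 -0.0128  0.13  ]
 [ 0.4944 -0.0068  0.13  ]]
(0.567, -0.0045) [0.0684 0.0709 0.0723 0.0727 0.0726]
(0.563, -0.0045) [0.0649 0.0672 0.0684 0.0687 0.0686]
(0.565, -0.007) [0.0654 0.0682 0.0698 0.0704 0.0706]
flange (array([ 0.56529601, -0.0036943 ]), np.float64(0.06808307111265065))
[ 0.56649903 -0.00375917]
flange (array([ 0.5645187 , -0.00367664]), np.float64(0.06739319437560819))
[ 0.56662092 -0.00379093]
wood start [0.49160739 0.00391202 0.113     ]
```

View pics/w11zz.png

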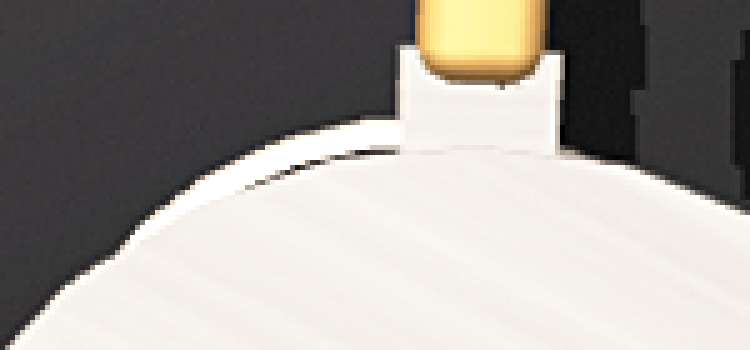

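```bash
python3 - <<'E'
from h import *
from scipy.optimize import least_squares
w=cams.camera_model('wrist');print(w['T'][:3,3])
Z=lambda u,v:(u/5+230-.4,v/5+95-.4)
for z in (.05,.13):
  P=np.array([ray(w,*Z(*p),z) for p in [(130,235),(190,185),(240,155),(300,133),(360,118),(395,116)]])
  r=least_squares(lambda c:np.hypot(P[:,0]-c[0],P[:,1]-c[1])-.065,[.56,0]);print(z,r.x,r.fun.round(4))
P=np.array([ray(w,*Z(*p),.13) for p in [(250,188),(300,168),(350,153),(390,150)]]) # dark line = rim top edge?
r=least_squares(lambda c:np.hypot(P[:,0]-c[0],P[:,1]-c[1])-.065,[.56,0]);print('dark',r.x,r.fun.round(4))
E
```

```text
[ 0.48858369 -0.00195118  0.29293312]
0.05 [ 0.56205605 -0.01123762] [ 0.0003 -0.0002 -0.0001 -0.0003  0.0002  0.0001]
0.13 [ 0.55858299 -0.00101846] [-0.0004  0.0002  0.0004  0.0002  0.     -0.0004]
dark [ 0.56248213 -0.00264533] [-0.0001  0.0001  0.0002 -0.0002]
```

Request:
send_rows(deltas=[[2,-0.2,0,-0.3,0],[2,0,0,-0.3,0],[2,0,0,-0.2,0],[2,0,0,0,0]])

```text
t: 16.45
tcp_pos: [0.5632, -0.0082, 0.317]
orientation: [0.07, 1.553, -0.033]
wrist_force: [0.2, 0.0, -0.6]
gripper_width: 0.317
```

```bash
python3 - <<'E'
from h import *
s=st()
E
```

```text
16.45 [ 0.5632 -0.0082  0.317 ] toolx [ 0.0176  0.0233 -0.9996] yang 1.5052 F [ 0.2  0.  -0.6] w 0.317 q [ 0.05  0.49 -0.11  1.8   0.04  0.84  1.43]
```

Request:
send_rows(deltas=[[2,0,0,-0.1,0],[2,0,0,0,0]])

```text
t: 16.65
tcp_pos: [0.5633, -0.0081, 0.3164]
orientation: [0.07, 1.553, -0.033]
wrist_force: [-1.0, 0.6, 2.3]
gripper_width: 0.309
```

Request:
send_rows(deltas=[[2,0,0,-0.1,0],[2,0,0,0,0]])

```text
t: 16.85
tcp_pos: [0.5633, -0.008, 0.3163]
orientation: [0.07, 1.552, -0.033]
wrist_force: [-0.7, 0.3, 1.6]
gripper_width: 0.311
```

```bash
python3 - <<'E'
from h import *
s=st()
im=cams.capture('wrist');cv2.imwrite('pics/w12.png',im)
im=cams.capture('side')
cv2.imwrite('pics/s12z.png',cv2.resize(im[150:220,260:340],None,fx=8,fy=8,interpolation=cv2.INTER_CUBIC))
E
```

```text
16.85 [ 0.5633 -0.008   0.3163] toolx [ 0.0192  0.0234 -0.9995] yang 1.5051 F [-0.7  0.3  1.6] w 0.311 q [ 0.05  0.49 -0.11  1.8   0.04  0.83  1.43]
```

View pics/s12z.png

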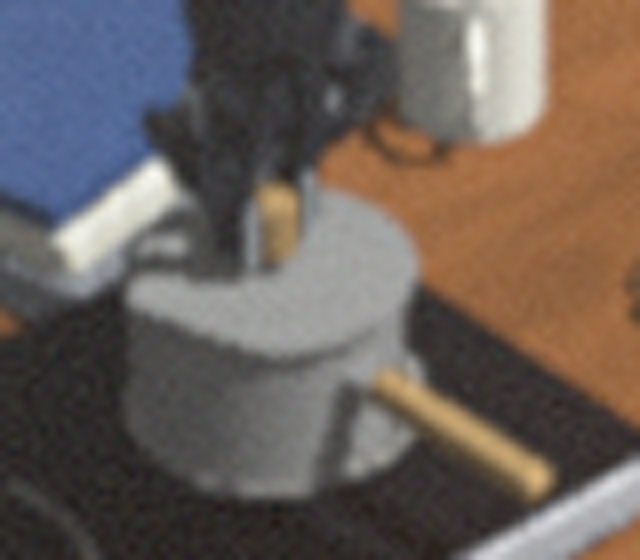

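View pics/w12.png

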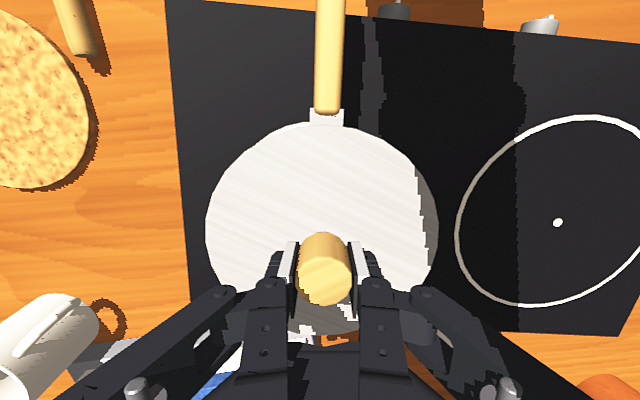

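Request:
send_rows(deltas=[[2,0,0,-0.2,0],[2,0,0,0,0]])

```text
t: 17.15
tcp_pos: [0.5635, -0.0079, 0.316]
orientation: [0.07, 1.55, -0.033]
wrist_force: [-1.6, -0.3, 4.0]
gripper_width: 0.313
```

Touching with only a few newtons; release gently.

Request:
send_rows(deltas=[[3,0,0,0,0],[3.6,0,0,0,0],[4.5,0,0,0,0],[5,0,0,0,0],[5,0,0,0,0]], newtons=20)

```text
t: 17.65
tcp_pos: [0.5639, -0.008, 0.3152]
orientation: [0.071, 1.549, -0.033]
wrist_force: [0.8, -0.3, 0.8]
gripper_width: 0.585
```

```bash
python3 - <<'E'
from h import *
s=st()
im=cams.capture('wrist');cv2.imwrite('pics/w13.png',im)
im=cams.capture('side')
cv2.imwrite('pics/s13z.png',cv2.resize(im[150:220,260:340],None,fx=8,fy=8,interpolation=cv2.INTER_CUBIC))
E
```

```text
17.65 [ 0.5639 -0.008   0.3152] toolx [ 0.0218  0.0235 -0.9995] yang 1.5052 F [ 0.8 -0.3  0.8] w 0.585 q [ 0.05  0.49 -0.11  1.8   0.04  0.83  1.43]
```

View pics/s13z.png

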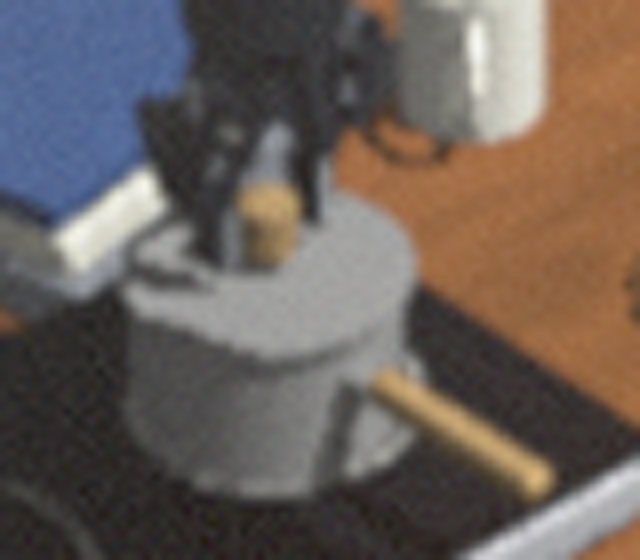

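View pics/w13.png

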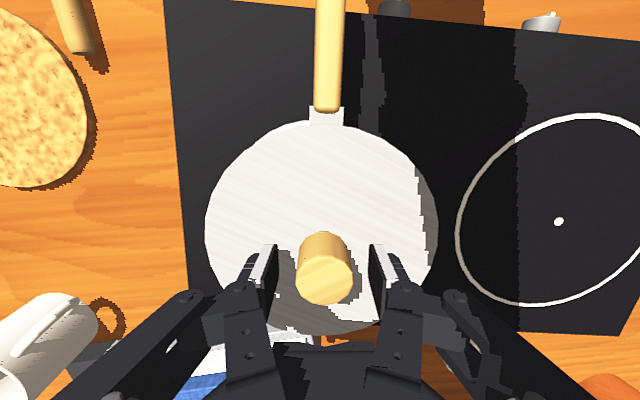

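Released with the knob free between the pads. Next, retreat straight up, then to the left, clear of the top camera's view.

Request:
send_rows(deltas=[[5,0,0,0.5,0],[5,0,0,1,0],[5,0,0,1,0],[5,0,0,1.5,0],[5,0,0,2,0],[5,0,0,2,0],[5,0,0,2,0],[5,0,0,2,0],[5,-2,2,0,0],[5,-2,3,0,0]])

```text
t: 18.75
tcp_pos: [0.524, 0.0388, 0.4483]
orientation: [0.075, 1.541, -0.04]
wrist_force: [0.1, 1.5, -0.4]
gripper_width: 0.586
```

Request:
send_rows(deltas=[[5,-2,3,0,0],[5,-2,3,0,0],[5,-2,3,0,0],[5,-2,3,0,0],[5,-2,3,0,0],[5,0,3,0,0],[5,0,3,0,0],[5,0,0,0,0]])

```text
t: 19.55
tcp_pos: [0.414, 0.2591, 0.4592]
orientation: [0.077, 1.528, -0.031]
wrist_force: [-0.7, -0.1, 0.3]
gripper_width: 0.586
```

```bash
python3 - <<'E'
from h import *
s=st()
im=cams.capture('wrist');cv2.imwrite('pics/w14.png',im)
im=cams.capture('top');cv2.imwrite('pics/t14.png',im)
cv2.imwrite('pics/t14z.png',cv2.resize(im[110:240,225:385],None,fx=4.5,fy=4.5,interpolation=cv2.INTER_CUBIC))
im=cams.capture('side')
cv2.imwrite('pics/s14z.png',cv2.resize(im[150:220,260:340],None,fx=8,fy=8,interpolation=cv2.INTER_CUBIC))
E
```

```text
19.55 [0.414  0.2591 0.4592] toolx [ 0.0429  0.0278 -0.9987] yang 1.5022 F [-0.7 -0.1  0.3] w 0.586 q [-0.41  0.24 -0.26  1.77  0.07  1.09  0.81]
```

View pics/t14z.png

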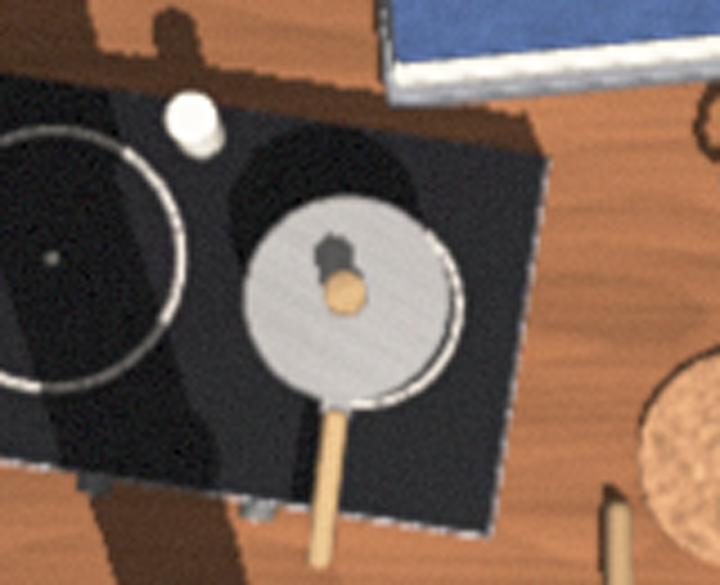

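View pics/s14z.png

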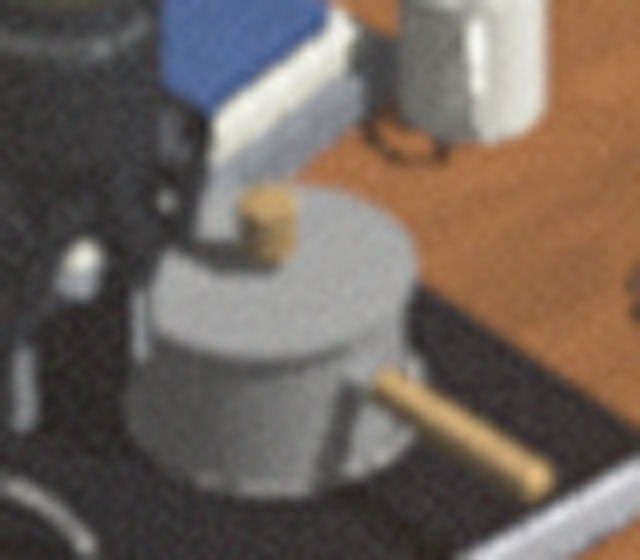

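View pics/w14.png

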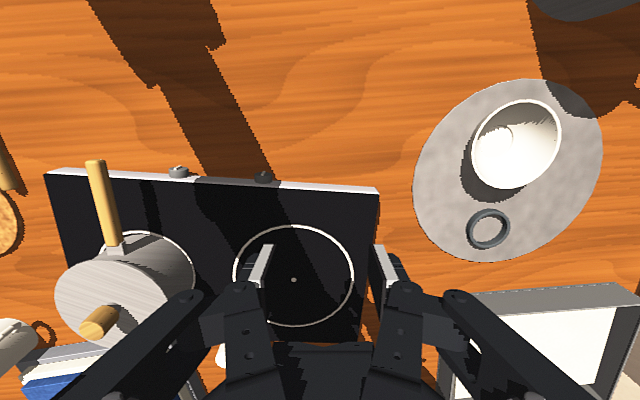

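View pics/t14.png

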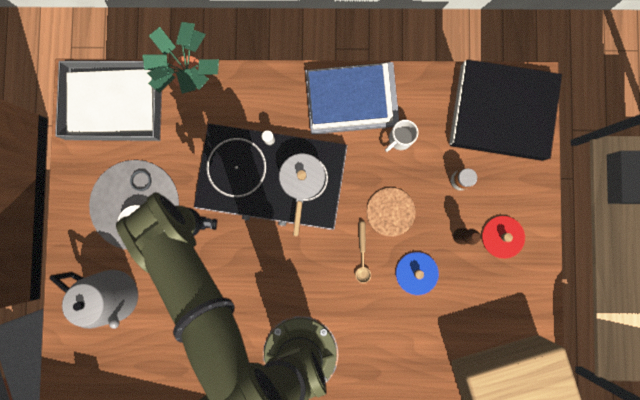

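```bash
python3 - <<'E'
from h import *
m=cams.camera_model('top')
im=cv2.imread('pics/t14.png');hsv=cv2.cvtColor(im,cv2.COLOR_BGR2HSV)
roi=np.zeros(im.shape[:2],np.uint8);cv2.circle(roi,(302,176),26,255,-1)
Z=lambda x,y:(x/4.5+225-.39,y/4.5+110-.39)
p=[(243,300),(347,196),(451,300),(347,408),(273,228),(421,228),(274,376),(421,372)]
print('lid',circ([ray(m,*Z(*q),.133) for q in p]),'knob',ray(m,*Z(345,293),.171))
g=cv2.cvtColor(im,cv2.COLOR_BGR2GRAY)
P=np.array([ray(m,*Z(*q),.05) for q in [(463,300),(455,345),(430,382),(395,403),(430,233),(452,262)]])
print('ring r from',np.hypot(*(P[:,:2]-[.5697,-.0105]).T))
a=cv2.imread('pics/top0.png');d=cv2.absdiff(a,im).max(2)
E
```

```text
lid (array([ 0.56354957, -0.00475147]), np.float64(0.07038795911549955)) knob [ 0.56439587 -0.00559171  0.171     ]
ring r from [0.0731928  0.07283777 0.0733982  0.07336677 0.07220204 0.07251798]
```

```bash
python3 - <<'E'
from h import *
s=cams.camera_model('side')
im=cams.capture('side');cv2.imwrite('pics/s15.png',im)
z=cv2.resize(im[150:220,260:340],None,fx=8,fy=8,interpolation=cv2.INTER_CUBIC)
def ell(c,r,h,col):
    pts=np.array([(proj(s,[c[0]+r*np.cos(a),c[1]+r*np.sin(a),h])-[259.5,149.5])*8 for a in np.linspace(0,2*np.pi,90)]).astype(int)
    cv2.polylines(z,[pts],True,col,1)
for c in [(.5655,-.0045)]:
    ell(c,.069,.133,(0,0,255));ell(c,.014,.171,(0,255,0));ell(c,.065,.05,(255,0,0))
cv2.imwrite('pics/s15o.png',z)
E
```

```text
(no output)
```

View pics/s15o.png

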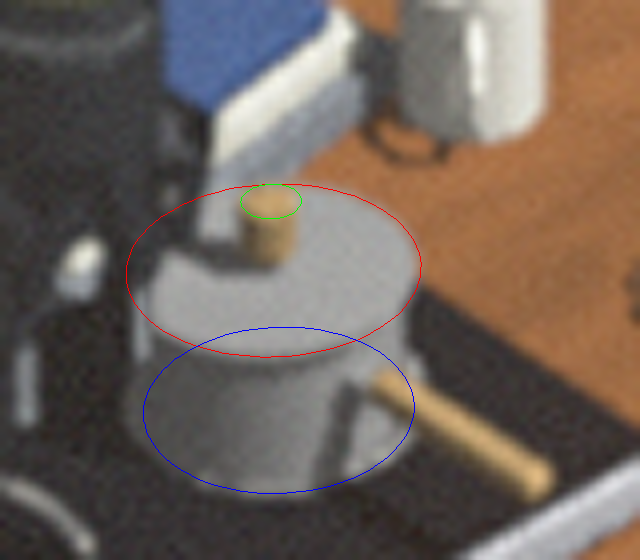

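```bash
python3 - <<'E'
from h import *
im=cv2.imread('pics/w14.png')
cv2.imwrite('pics/w14z.png',cv2.resize(im[140:370,30:230],None,fx=2.6,fy=2.6,interpolation=cv2.INTER_CUBIC))
E
```

```text
(no output)
```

View pics/w14z.png

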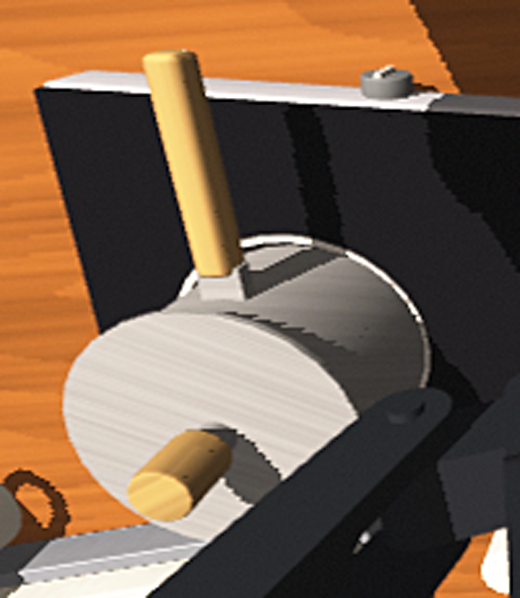

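The lid sits flush with no gap in sight, and the pan's base lies inside the ring. Hand in.

```bash
python3 -c "
from plant import workorder
print(workorder.sign_off())"
```

```text
the job is handed in; nothing more can be done
None
```

The pan is on the small ring with its lid seated, the gripper is clear, and I handed the job in at about 20 s of the 67 s allowed. The hand-in reported no verdict. I gripped the pan by its handle and slid it flat across the hob, then lifted the lid by its knob and lowered it with about 4 N of contact before letting go.

What the last checks showed:
- **Pan on ring:** the last view of the open pan from the top camera put its centre about 5 mm from the ring's centre (limit 15 mm). In the last wrist picture its base lies inside the ring, slightly towards +y.
- **Lid on pan:** the top camera puts the lid's centre about 4 mm from that pan position (limit 8 mm). In the side picture the flange and knob match the outline of a seated lid. The wrist picture shows no gap along the part of the flange in view.
- **Everything else:** in the last top view the mug, jar, mill, spoon and salt look unmoved. The arm hides most of the bowl there, but the bowl and bracelet stand upright in the wrist view.

Where checks disagreed or fell short:
- **Cameras:** the top and wrist cameras differed by 3–6 mm in y.
- **Wrist rim arc:** a short arc of the pan's rim, seen from the wrist just before lowering, put the pan about 4 mm farther towards the robot than the other measurements did.
- **Tool tilt:** the tool drifted to about 0.03 rad of tilt while moving, so the lid probably went on very slightly tilted. It then looked level.
- **Nudge before release:** I commanded a last 3 mm correction of the pan in y, but later pictures showed no clear effect.

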